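# Hold a sprung length gauge at its mark

## Robot

A 6-joint arm with a two-finger parallel gripper is mounted at the origin on the work surface. World frame = base frame: x ahead of the robot, y to its left, z up, the work surface at z = 0. Lengths are in m, angles in degrees, forces in N, time in s.
With the tool pointing down it reaches from about 0.3 to 0.85 m from the base axis. Payload 5.4 kg.
Tool frame: the origin (TCP) lies at the very end of the fingers, on their centre line; the grasp point (between the pads) lies 19 mm behind it; z points along the fingers, x is the direction in which the jaws open and shut, and the axes are right-handed (so a half turn about z gives the same grasp; the last joint's range is limited). The gripper opens to 85 mm and grips with 20 to 120 N. Pads are 22 mm wide; open, the fingers measure 114 mm over their backs; the gripper's body (76 mm by 85 mm) begins 54 mm behind the grasp point. The pads swing forward as they close: fully open they stand 13 mm farther back than shut.
Start: joints at [-82.282, 9.076, 91.501, -0, 79.423, -12.038], TCP at [0.194, -0.541, 0.231] pointing down, gripper open.
Joint ranges: [-166.64, 166.64], [-54.1, 131.32], [10.49, 154.53], [-73.88, 253.88], [9.74, 151.15], [-171.62, 171.62]. Speed limits (degrees/s): [147.25, 147.25, 180, 180, 180, 180].

## Interface

Orientations are given as a 3x3 rotation matrix whose columns are the frame's x, y, z axes.
In Python, from cell import robot gives the robot as it stands.
- The arm moves only by the tool servo_tool, never from a script. Its argument "increments" is one flat list of numbers, 7 for each row, row after row: the shift along the tool's x, y, z each as a share of 100 mm, from -1 to 1, then the turn, a rotation vector about the tool's x, y, z each as a share of 90 degrees, from -1 to 1, then the opening, from 0 (shut) to 1 (fully open). A call has 1 to 12 rows; each row is the pose to reach, as a shift and turn from the pose commanded when the call began, along the tool's axes at that moment; what a row does not reach only later rows make up. A row lasts 1/8 s, in which the tool goes at most 62.5 mm and 10.7 degrees, less where a joint would pass 70% of its speed; a pose out of reach is approached as far as the arm can. A call with a number of a shift or a turn outside -1 to 1 is refused whole. A call with a gripper value outside its range is refused whole. The fingers move at their own pace and stop on an object; "force" is the grip in N (left out, the last holds). Time passes only in rows, so rows that repeat a pose let the fingers close. It gives the time, the measured TCP pose, the force and the opening at its end, in the units of the state.
- robot.read_state(): the state, without advancing time (a new reading comes with each control period).
- robot.get_image(name): name is "side" or "top" or "wrist"; returns the picture (420x560x3 uint8, red, green, blue); there is no depth.
- robot.camera_model(name): a dict with "K" (3x3 intrinsics, pixels), "pose" (4x4, takes a point from camera to world coordinates). Camera axes: x right, y down, z forward; pixel columns grow to the right and rows downward; lengths in m; the calibration is good to about 2 mm. A picture is of the moment at which its call begins: read the wrist's pose just before it. camera_model takes no time and is no camera call; for the wrist camera it gives the pose at the moment of the call.
- robot.hand_in(): hands the job in, once; it reports no verdict.
Trained networks look in the newest picture that a camera, given by its name, has taken for a name from the list of things; names that differ only in an ending like _2 or _b are one class to them, and where a whole thing is asked for, a point or a joint stands for the part that bears it (a point fixed in the world has none). Each returns a list of dicts, best first, with "score" (0 to 1); they miss things now and then, are a little off and sometimes report something else, mostly with a low value. They report only what shows in the picture. A call takes as long as a camera call.
- robot.find_in(camera, thing): "rect" ([left, top, right, bottom] in pixels, round what is visible of it).
The state is a dict: "t": time; "joint_positions": joint angles; "joint_vel": joint speeds; "effort": joint torques, N m; "eef_pos": TCP position; "orientation": TCP orientation; "force": force on the tool from outside, world axes, zero at the start; "moment": the same for the moment, N m; "gripper_width": finger opening in m.
Only numpy, scipy, OpenCV 4.12 (cv2) and the standard library are available. Lean on these libraries where they do the work, as an engineer would, in place of code of your own. Each camera call takes 0.05 s, during which the arm holds its last target.

## Task

Set up the bracelet length gauge: first turn its selector knob one click, from the middle to the position beside the raised pin (not the flat disc). Only then pull the telescoping rod out by its upright handle, against its spring, until the handle's pointer lines up with the wedge of the brass length marker, and finish while still holding it there, without letting go of the handle. Do not disturb the spool, the phone or the wooden tray.

Things in the scene. Friction and masses are not known exactly. Their poses are not given: they have to be found in the camera images.
- gauge: Fixed length gauge: wooden board 120 x 380 x 12 mm; at its -y end a grey housing 104 x 120 mm, top 52 mm above the table; from it a steel tube (20 mm thick, axis 34 mm up, collar 24 mm) runs to its mouth at y = 0, out of which the rod slides. Origin: centre of the board's underside. y: along the board, the pull direction; z up. Knob axis at x = 0, y = -120 mm.
- knob_grip (a point): Point on the knob's axis at the height to grip, 87 mm above the table. The black knob is a 46 mm round skirt (top 61 mm up) with an upright grip bar 42 mm long, 14 mm thick, top 99 mm up; one end is pointed and has a white line on top. The point's x runs along the bar to the pointed end (the gauge's x at joint 0), y across it.
- knob (a joint): Angle of the selector knob, rad, growing counterclockwise seen from above. It clicks (is drawn by a spring detent) into three positions: -0.8, 0 and +0.8; end stops at -0.95 and +0.95. It starts in the middle click, pointing along the gauge's +x. Up to 0.06 N m is needed to pass from one click to the next.
- knob_aim (a point): Point 40 mm from the knob's axis, straight out along the knob's pointed end, 53 mm above the table: it lies over the centre of the pin or disc when the knob is in that click.
- pin: Raised steel pin 8 mm in diameter and 12 mm tall standing on the housing top (its top 64 mm above the table), beside one of the two outer clicks, 40 mm from the knob's axis; the wanted position. Which side it is on varies. Origin: centre of its foot.
- disc: Flat steel disc 14 mm in diameter, 1.5 mm thick, on the housing top beside the other outer click; the position not wanted. Origin: centre of its underside.
- handle_grip (a point): Middle of the upper part of the rod's handle, 76 mm above the table. The handle is an upright black block, 30 mm along the gauge's x, 18 mm along its y, from 18 to 94 mm above the table; the rod (13 mm thick, top 41 mm up) runs from it back into the tube. At rest its centre is 50 mm from the tube's mouth. Axes as the gauge's.
- pointer (a point): Tip of the small steel pointer bar that sticks out of the handle on its +x side, 24 mm above the table, at the same y along the gauge as the handle's centre.
- rod: The telescoping rod with its handle and pointer, one piece. Origin: on the rod's axis at the handle's centre, 34 mm above the table; axes as the gauge's. It slides along the gauge's y: its y in the gauge's frame is 50 mm at rest (fully in) and 175 mm at the end stop. Its inner spring pulls it back with 3.5 N at rest plus 70 N per metre pulled; let go, it goes back in.
- marker: Brass marker fixed on the board, on the rod's +x side: block 12 x 16 x 16 mm, a wedge facing the rod, a 10 mm screw head on top (33 mm above the table). Origin: under the wedge, on its centre line, on the board's top; axes as the gauge's. The pointer is lined up at y = 0 of this frame, 60 to 100 mm out from its rest position.
- spool: Loose white spool of copper wire lying flat, 60 mm in diameter, 25 mm tall; bystander. Origin: centre of its underside.
- phone: Loose black phone lying flat, 74 x 150 x 9 mm; bystander. Origin: centre of its underside.
- tray: Loose open wooden tray 110 x 160 x 45 mm, walls 7 mm; bystander. Origin: centre of its underside.

How it is judged:
By the outcome, as a careful person would: the job done as asked, in the order asked, and still so for the second after the job is handed in, while the arm keeps its last pose, push and grip.
It also fails if it takes over 48 s, if anything falls off the work surface, if the arm or the gripper's body presses on something with over 40 N, if the wrist force passes 120 N, or if a joint passes its speed limit or range.

## Working session

There is one attempt and no reset: what is moved stays moved. The work goes in short steps, Python scripts to look and compute and a tool call to move; the robot and the scene stay as the last step left them, time stands still between calls to the robot, and variables do not carry over. Pictures are saved under pics/ and viewed, and the job is handed in when it is done.

Besides the shell and the picture viewer there is one more tool, called after "Emit:" by a JSON object that holds its "name" and its "arguments", one argument or row to a line. servo_tool: Moves the arm, as the interface text tells. Shift numbers are shares of 100 mm and turn numbers shares of 90 degrees, none past 1 either way. Its arguments: {"type":"object","properties":{"increments":{"type":"array"},"force":{"type":"number"}},"required":["increments"]}

```bash
mkdir -p pics
python3 - <<'E'
from cell import robot
import cv2,numpy as np
for c in ["side","top"]:
    im=robot.get_image(c); cv2.imwrite(f"pics/{c}0.png",im[:,:,::-1])
    m=robot.camera_model(c); print(c,np.round(m["K"],1).tolist(),np.round(m["pose"],4).tolist())
    for t in ["gauge","knob","pin","disc","rod","handle_grip","pointer","marker","spool","phone","tray"]:
        r=robot.find_in(c,t); print(t,[(np.round(d["rect"]).tolist(),round(d["score"],2)) for d in r[:2]])
s=robot.read_state(); print({k:np.round(v,3).tolist() for k,v in s.items()})
E
```

```text
side [[451.3, 0.0, 276.2], [0.0, 451.3, 209.7], [0.0, 0.0, 1.0]] [[-0.905, -0.2813, 0.319, 0.3661], [-0.4249, 0.5649, -0.7073, 0.4916], [0.0188, -0.7757, -0.6308, 0.5006], [0.0, 0.0, 0.0, 1.0]]
gauge [([180.0, 157.0, 333.0, 358.0], 0.65)]
knob [([276.0, 155.0, 305.0, 188.0], 0.95), ([239.0, 223.0, 274.0, 266.0], 0.7)]
pin []
disc []
rod [([248.0, 225.0, 270.0, 265.0], 0.58)]
handle_grip [([241.0, 221.0, 272.0, 268.0], 0.77)]
pointer [([240.0, 220.0, 274.0, 267.0], 0.63), ([149.0, 230.0, 188.0, 269.0], 0.15)]
marker [([203.0, 280.0, 220.0, 298.0], 0.59)]
spool [([146.0, 229.0, 188.0, 267.0], 0.67)]
phone [([240.0, 217.0, 274.0, 268.0], 0.6), ([321.0, 256.0, 390.0, 353.0], 0.58)]
tray [([148.0, 136.0, 247.0, 213.0], 0.63)]
top [[542.3, 0.0, 274.0], [0.0, 542.3, 218.6], [0.0, 0.0, 1.0]] [[-0.0134, -0.9934, 0.1137, 0.4933], [-0.9999, 0.0136, 0.001, 0.0182], [-0.0026, -0.1137, -0.9935, 0.9446], [0.0, 0.0, 0.0, 1.0]]
gauge [([156.0, 176.0, 380.0, 276.0], 0.89)]
knob [([327.0, 192.0, 352.0, 230.0], 0.56)]
pin []
disc [([200.0, 289.0, 291.0, 350.0], 0.47), ([352.0, 193.0, 357.0, 200.0], 0.43)]
rod [([232.0, 216.0, 270.0, 237.0], 0.78)]
handle_grip [([229.0, 214.0, 271.0, 240.0], 0.77), ([200.0, 291.0, 295.0, 347.0], 0.53)]
pointer [([231.0, 216.0, 265.0, 239.0], 0.69)]
marker [([193.0, 204.0, 200.0, 216.0], 0.42)]
spool []
phone [([202.0, 291.0, 293.0, 348.0], 0.76)]
tray [([279.0, 80.0, 380.0, 154.0], 0.9)]
{'t': 1.2, 'joint_positions': [-82.283, 9.075, 91.502, -0.0, 79.423, -12.038], 'joint_vel': [-0.001, 0.005, 0.0, 0.039, 0.015, 0.129], 'effort': [0.001, -39.601, -33.17, -0.0, 0.001, -0.0], 'eef_pos': [0.194, -0.541, 0.231], 'orientation': [[0.338, -0.941, -0.0], [-0.941, -0.338, -0.0], [0.0, 0.0, -1.0]], 'force': [0.731, -0.364, -0.357], 'moment': [-0.027, 0.013, 0.052], 'gripper_width': 0.085}
```

Run:
```python
import cv2
a=cv2.imread("pics/top0.png"); cv2.imwrite("pics/top0c.png",cv2.resize(a[160:290,140:400],None,fx=3,fy=3,interpolation=cv2.INTER_CUBIC))
b=cv2.imread("pics/side0.png"); cv2.imwrite("pics/side0c.png",cv2.resize(b[130:370,140:400],None,fx=2.5,fy=2.5,interpolation=cv2.INTER_CUBIC))
```

```text
(no output)
```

View pics/top0.png

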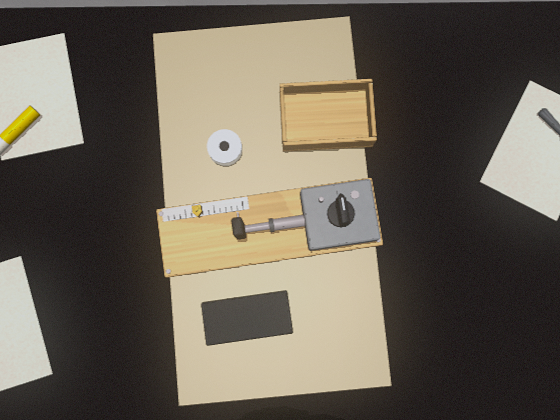

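View pics/top0c.png

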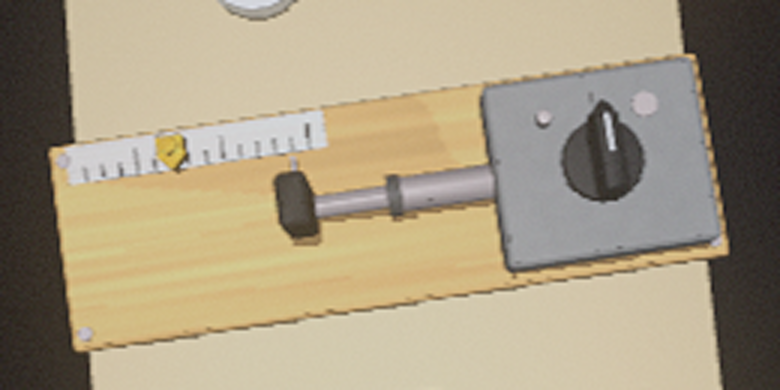

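View pics/side0c.png

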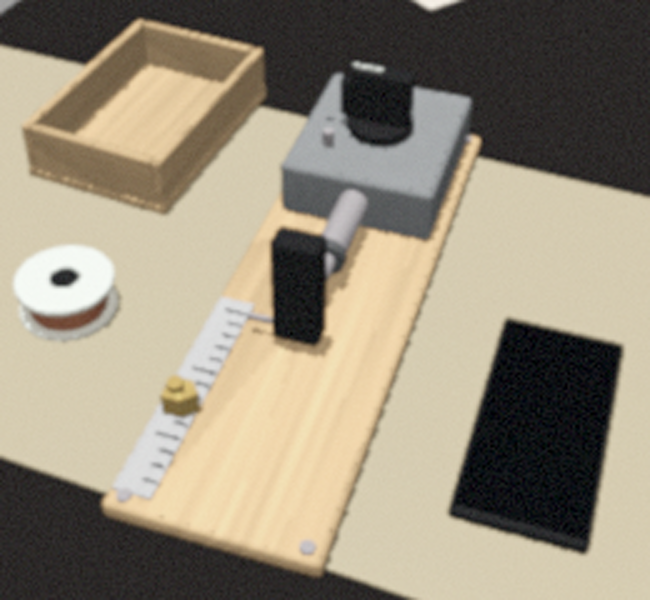

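```bash
cat > h.py <<'E'
import numpy as np,cv2
from scipy.optimize import least_squares
def proj(m,P):
    K=np.array(m["K"]);T=np.linalg.inv(np.array(m["pose"]));P=np.atleast_2d(P)
    c=P@T[:3,:3].T+T[:3,3];u=c@K.T;return u[:,:2]/u[:,2:]
def ray(m,uv,z):
    K=np.array(m["K"]);T=np.array(m["pose"]);d=T[:3,:3]@np.linalg.solve(K,[uv[0],uv[1],1.]);o=T[:3,3]
    return o+d*(z-o[2])/d[2]
def g2w(p,P):
    P=np.atleast_2d(P);c,s=np.cos(p[2]),np.sin(p[2])
    return np.c_[p[0]+c*P[:,0]-s*P[:,1],p[1]+s*P[:,0]+c*P[:,1],P[:,2]]
def w2g(p,P):
    P=np.atleast_2d(P)-np.array([p[0],p[1],0]);c,s=np.cos(p[2]),np.sin(p[2])
    return np.c_[c*P[:,0]+s*P[:,1],-s*P[:,0]+c*P[:,1],P[:,2]]
E
python3 - <<'E'
from cell import robot
from h import *
top=robot.camera_model("top");side=robot.camera_model("side")
G=np.array([[60,190,12],[-60,190,12],[60,-190,12],[-60,-190,12],[52,-60,52],[52,-180,52],[-52,-180,52],[-52,-60,52]])/1000.
tu=np.array([[51,149],[77,350],[693,55],[727,253],[484,90],[689,58],[722,242],[512,270]])/3+[140,160]
iS=[0,1,4,7,6,5]; su=np.array([[105,503],[322,567],[285,172],[430,208],[472,98],[338,75]])/2.5+[140,130]
f=lambda p:np.r_[(proj(top,g2w(p,G))-tu).ravel(),(proj(side,g2w(p,G[iS]))-su).ravel()]
r=least_squares(f,[.5,0,.1],x_scale=[.1,.1,.1],loss='soft_l1')
print(r.x,np.degrees(r.x[2]));print(np.round(f(r.x).reshape(-1,2),1))
p=r.x
c=lambda u:np.array(u)/3+[140,160]
for n,u,z in [("pin",(543,116),.064),("disc",(644,103),.0535),("screw",(170,150),.033),("wedge",(178,171),.028),("pointer",(294,160),.024),("handtop",(296,190),.094)]:
    w=ray(top,c(u),z);print(n,np.round(w*1e3,1),np.round(w2g(p,w)*1e3,1))
np.save("p.npy",p)
w=g2w(p,[[0,-.12,.087],[0,.05,.076]]);print(w)
for t,u,z in [("spool",(224,147),.025),("trayBL",(281,150),.045),("phoneTR",(290,292),.009)]:print(t,ray(top,u,z))
E
```

```text
[0.58421349 0.02712998 0.1336235 ] 7.656062501497188
[[-0.9 -0. ]
 [-1.   1.8]
 [ 1.2 -0.4]
 [ 1.5  1.6]
 [-1.  -0.6]
 [ 1.7 -0.4]
 [ 1.2 -0.2]
 [-0.7  1.2]
 [-2.2  0.7]
 [-0.   0.9]
 [-2.3 -2.7]
 [ 1.6 -4.1]
 [ 0.9 -0.3]
 [-1.1 -1.5]]
pin [625.9 -58.5  64. ] [[ 29.9 -90.4  64. ]]
disc [ 634.  -115.5   53.5] [[  30.3 -148.    53.5]]
screw [614. 150.  33.] [[ 45.9 117.8  33. ]]
wedge [602.6 146.2  28. ] [[ 34.1 115.5  28. ]]
pointer [608.5  80.6  24. ] [[31.2 49.7 24. ]]
handtop [583.8  74.9  94. ] [[ 6.  47.4 94. ]]
[[ 0.60020063 -0.0918003   0.087     ]
 [ 0.57755218  0.07668426  0.076     ]]
spool [0.72454845 0.10411156 0.025     ]
trayBL [0.71296964 0.00568652 0.045     ]
phoneTR [ 0.47361935 -0.00651736  0.009     ]
```

Emit:
{"name": "servo_tool", "arguments": {
  "increments": [-0.25, -0.47, 0, 0, 0, 0.06, 1, -0.5, -0.94, 0, 0, 0, 0.134, 1]
}}

```text
t: 1.45
eef_pos: [0.2664, -0.4616, 0.2313]
orientation: [[0.129, -0.992, 0.0], [-0.992, -0.129, -0.0], [0.0, -0.0, -1.0]]
force: [1.1, -1.0, -0.1]
gripper_width: 0.0855
```

Emit:
{"name": "servo_tool", "arguments": {
  "increments": [-0.4, -0.47, 0, 0, 0, 0, 1, -0.8, -0.95, 0, 0, 0, 0, 1]
}}

```text
t: 1.7
eef_pos: [0.3503, -0.3689, 0.2315]
orientation: [[0.133, -0.991, 0.0], [-0.991, -0.133, -0.001], [0.001, -0.0, -1.0]]
force: [1.1, -0.0, 0.3]
gripper_width: 0.0857
```

Emit:
{"name": "servo_tool", "arguments": {
  "increments": [-0.4, -0.47, 0, 0, 0, 0, 1, -0.8, -0.95, 0, 0, 0, 0, 1]
}}

```text
t: 1.95
eef_pos: [0.4339, -0.2768, 0.2316]
orientation: [[0.134, -0.991, 0.001], [-0.991, -0.134, -0.001], [0.001, -0.001, -1.0]]
force: [0.7, -1.4, 0.4]
gripper_width: 0.0853
```

Emit:
{"name": "servo_tool", "arguments": {
  "increments": [-0.4, -0.47, 0, 0, 0, 0, 1, -0.8, -0.95, 0, 0, 0, 0, 1, -0.8, -0.95, 0, 0, 0, 0, 1]
}}

```text
t: 2.33
eef_pos: [0.5182, -0.1829, 0.2313]
orientation: [[0.14, -0.99, 0.001], [-0.99, -0.14, 0.001], [-0.001, -0.001, -1.0]]
force: [0.1, -0.4, -0.4]
gripper_width: 0.0852
```

Run:
```python
from cell import robot
from h import *
m=robot.camera_model("wrist");s=robot.read_state()
im=robot.get_image("wrist");cv2.imwrite("pics/w1.png",im[:,:,::-1])
print(s["t"],s["eef_pos"],np.round(m["K"],1).tolist(),np.round(m["pose"],4).tolist())
np.savez("w1.npz",K=m["K"],pose=m["pose"])
p=np.load("p.npy")
print(proj(m,g2w(p,[[0,-.12,.099],[.021,-.12,.099],[-.021,-.12,.099],[.0279,-.0913,.064],[.0279,-.1487,.0535],[0,.05,.094]])))
```

```text
2.325 [ 0.51816321 -0.18285118  0.2312672 ] [[319.3, 0.0, 279.6], [0.0, 319.3, 211.9], [0.0, 0.0, 1.0]] [[0.1399, -0.9525, -0.2704, 0.5871], [-0.9902, -0.1346, -0.038, -0.174], [-0.0002, 0.2731, -0.962, 0.3752], [0.0, 0.0, 0.0, 1.0]]
[[181.59112076  89.90692742]
 [179.5492429   61.67591048]
 [183.54454427 116.91497387]
 [158.60007278  60.04722095]
 [224.87024933  62.59502163]
 [-22.70263339  89.00388722]]
```

View pics/w1.png

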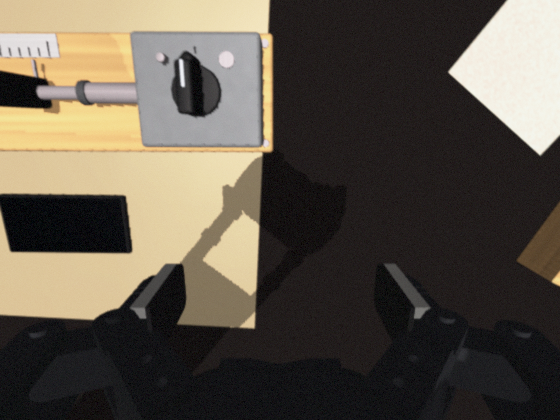

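Emit:
{"name": "servo_tool", "arguments": {
  "increments": [-0.43, -0.2, 0.15, 0, 0, 0, 1, -0.85, -0.4, 0.3, 0, 0, 0, 1, -0.85, -0.4, 0.3, 0, 0, 0, 1, -0.85, -0.4, 0.3, 0, 0, 0, 1]
}}

```text
t: 2.88
eef_pos: [0.5441, -0.0982, 0.2016]
orientation: [[0.133, -0.991, 0.0], [-0.991, -0.133, -0.001], [0.001, -0.0, -1.0]]
force: [-0.0, -0.4, 0.9]
gripper_width: 0.0857
```

Run:
```python
from cell import robot
from h import *
m=robot.camera_model("wrist");s=robot.read_state()
im=robot.get_image("wrist");cv2.imwrite("pics/w2.png",im[:,:,::-1])
cv2.imwrite("pics/w2c.png",cv2.resize(im[0:210,170:400,::-1],None,fx=3,fy=3,interpolation=cv2.INTER_CUBIC)[:600])
print(s["t"],s["eef_pos"],s["joint_vel"])
np.savez("w2.npz",K=m["K"],pose=m["pose"])
p=np.load("p.npy")
print(proj(m,g2w(p,[[0,-.12,.099],[.021,-.12,.099],[-.021,-.12,.099],[.0279,-.0913,.064],[.0279,-.1487,.0535],[0,.05,.094]])))
```

```text
2.875 [ 0.54414387 -0.09824856  0.20161422] [-0.8467727  -0.29246718 -0.67381532  0.16369987  0.04534421  0.24257479]
[[279.72204747 139.22615776]
 [279.70603402 109.99277265]
 [279.7373139  167.09581122]
 [245.26897124 102.73652221]
 [312.7282978  103.36471694]
 [ 58.39432837 139.02703693]]
```

View pics/w2.png

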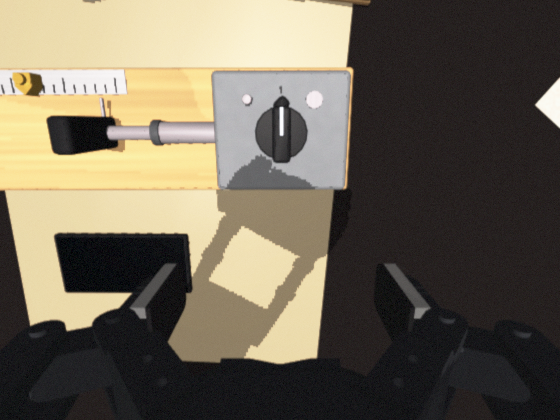

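View pics/w2c.png

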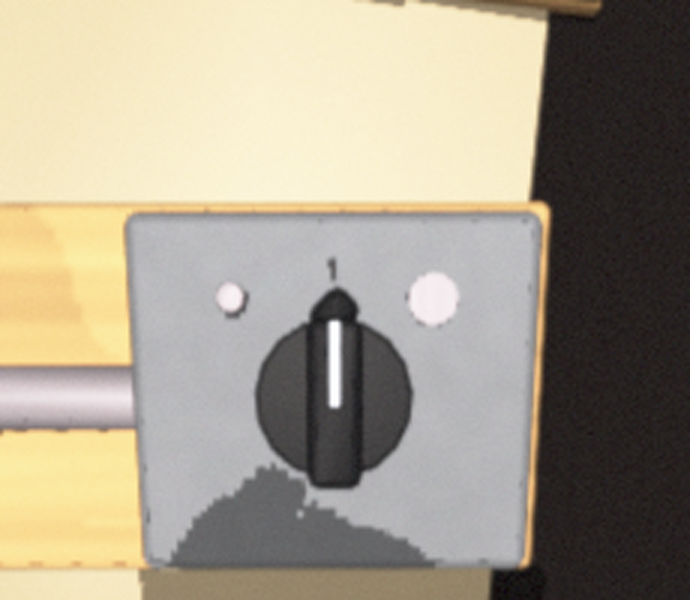

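Run:
```python
from h import *
d=np.load("w2.npz");m={k:d[k] for k in d}
p=np.load("p.npy")
G=np.array([[27.9,-91.3,64],[27.9,-148.7,53.5],[0,-120,61],[52,-60,52],[52,-180,52],[-52,-60,52],[-52,-180,52],[0,-7,44]])/1e3
u=np.array([[231,297],[433,298],[334,398],[127,214],[541,214],[146,566],[527,566]])/3+[170,0]
G=G[:7]
f=lambda p:(proj(m,g2w(p,G))-u).ravel()
r=least_squares(f,p,loss='soft_l1');q=r.x;print(q,np.degrees(q[2]));print(np.round(f(q).reshape(-1,2),1))
np.save("q.npy",q)
w=g2w(q,[[0,-.12,.087],[0,.05,.076]]);print(w)
for uv,z in [((281.5,142),.099)]: print(w2g(q,ray(m,uv,z)))
```

```text
[0.58666193 0.02575646 0.14049118] 8.049551597912856
[[-0.   0.1]
 [ 0.2  0. ]
 [ 0.3  0.5]
 [-1.9 -1.1]
 [ 1.6 -2.2]
 [-0.8  1.8]
 [ 0.2  0.8]]
[[ 0.60346547 -0.09306122  0.087     ]
 [ 0.57966046  0.07526383  0.076     ]]
[[-0.00511233 -0.1196222   0.099     ]]
```

Emit:
{"name": "servo_tool", "arguments": {
  "increments": [0.03, -0.59, 0.3, 0, 0, 0, 0.6, 0.03, -0.59, 0.8, 0, 0, 0, 0.5, 0.03, -0.59, 0.8, 0, 0, 0, 0.5, 0.03, -0.59, 0.8, 0, 0, 0, 0.5],
  "force": 30
}}

```text
t: 3.42
eef_pos: [0.6039, -0.0932, 0.1234]
orientation: [[0.133, -0.991, 0.002], [-0.991, -0.133, -0.001], [0.001, -0.002, -1.0]]
force: [0.2, -0.5, -0.9]
gripper_width: 0.0427
```

Run:
```python
from cell import robot
from h import *
m=robot.camera_model("wrist");s=robot.read_state()
im=robot.get_image("wrist");cv2.imwrite("pics/w3.png",im[:,:,::-1])
a=robot.get_image("side");cv2.imwrite("pics/s3.png",cv2.resize(a[80:290,180:420,::-1],None,fx=2.8,fy=2.8,interpolation=cv2.INTER_CUBIC))
print(s["t"],s["eef_pos"],s["joint_vel"],s["gripper_width"])
q=np.load("q.npy")
print(proj(m,g2w(q,[[0,-.12,.099],[.021,-.12,.099],[.0279,-.0913,.064],[.0279,-.1487,.0535]])))
```

```text
3.425 [ 0.60388893 -0.09315652  0.12342226] [ 0.26326249 -1.56263714 -1.13889139 -0.05399116 -0.28567947  0.06113828] 0.04272952148855881
[[277.78262673 249.50671933]
 [277.42982304 213.91955441]
 [233.35258445 189.05240886]
 [319.86063753 185.25841651]]
```

View pics/w3.png

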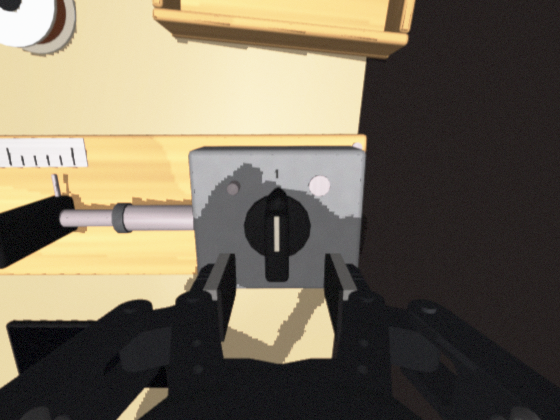

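View pics/s3.png

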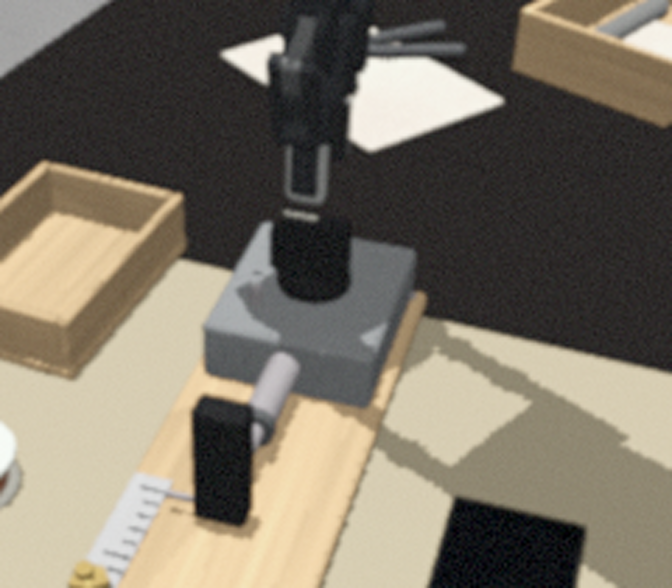

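Emit:
{"name": "servo_tool", "arguments": {
  "increments": [0, 0, 0.27, 0, 0, 0, 0.5, 0, 0, 0.53, 0, 0, 0, 0.5, 0, 0, 0.53, 0, 0, 0, 0.5, 0, 0, 0.53, 0, 0, 0, 0.1, 0, 0, 0.53, 0, 0, 0, 0, 0, 0, 0.53, 0, 0, 0, 0, 0, 0, 0.53, 0, 0, 0, 0],
  "force": 30
}}

```text
t: 4.4
eef_pos: [0.6047, -0.0914, 0.0709]
orientation: [[0.134, -0.991, 0.003], [-0.991, -0.134, 0.0], [0.0, -0.003, -1.0]]
force: [-1.7, 4.1, 6.6]
gripper_width: 0.0136
```

Emit:
{"name": "servo_tool", "arguments": {
  "increments": [0, 0, 0, 0, 0, -0.1, 0, 0, 0, 0, 0, 0, -0.2, 0, 0, 0, 0, 0, 0, -0.3, 0, 0, 0, 0, 0, 0, -0.4, 0, 0, 0, 0, 0, 0, -0.48, 0, 0, 0, 0, 0, 0, -0.52, 0, 0, 0, 0, 0, 0, -0.52, 0, 0, 0, 0, 0, 0, -0.52, 0]
}}

```text
t: 5.4
eef_pos: [0.6042, -0.0903, 0.0709]
orientation: [[0.814, -0.581, 0.002], [-0.581, -0.814, 0.002], [0.0, -0.003, -1.0]]
force: [-3.5, 7.0, 9.1]
gripper_width: 0.0134
```

Run:
```python
from cell import robot
from h import *
s=robot.read_state();print(s["force"],s["moment"],s["joint_positions"])
im=robot.get_image("wrist");cv2.imwrite("pics/w4.png",im[:,:,::-1])
```

```text
[-3.5269198   7.02759851  9.10821807] [ 1.19647605  0.56952365 -0.04605046] [-19.89390765  23.78768414  92.75430463   0.16085338  63.40157976
  15.52239635]
```

View pics/w4.png

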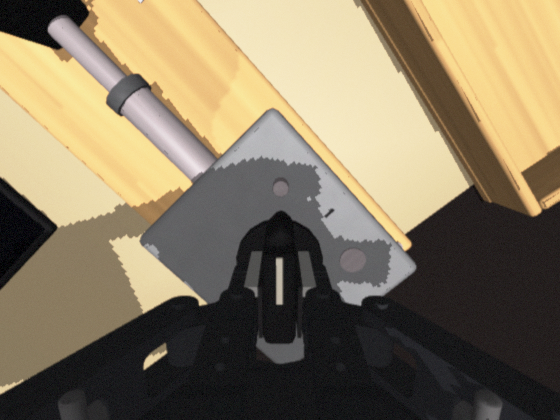

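Emit:
{"name": "servo_tool", "arguments": {
  "increments": [0, 0, 0, 0, 0, 0, 0.5, 0, 0, 0, 0, 0, 0, 0.5, 0, 0, 0, 0, 0, 0, 0.5, 0, 0, -0.3, 0, 0, 0, 0.5, 0, 0, -0.8, 0, 0, 0, 0.5, 0, 0, -0.8, 0, 0, 0, 0.5]
}}

```text
t: 6.2
eef_pos: [0.6066, -0.0931, 0.1536]
orientation: [[0.814, -0.581, 0.009], [-0.581, -0.814, -0.004], [0.01, -0.003, -1.0]]
force: [0.2, -0.3, 0.5]
gripper_width: 0.0428
```

Run:
```python
from cell import robot
from h import *
s=robot.read_state();print(s["t"],s["eef_pos"],s["force"],s["orientation"])
im=robot.get_image("wrist");cv2.imwrite("pics/w5.png",im[:,:,::-1])
```

```text
6.2 [ 0.60660167 -0.09314147  0.15364311] [ 0.16689129 -0.33280656  0.45769728] [[ 0.81394902 -0.58086063  0.00937736]
 [-0.58085574 -0.81399893 -0.00351575]
 [ 0.00967532 -0.00258525 -0.99994985]]
```

View pics/w5.png

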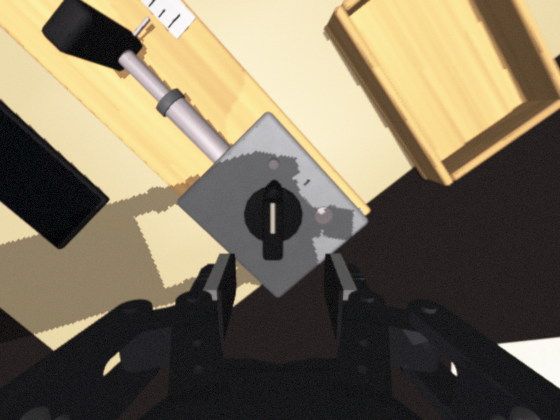

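Emit:
{"name": "servo_tool", "arguments": {
  "increments": [-0.17, -0.12, -0.3, 0, 0, 0.1, 0.6, -0.34, -0.24, -0.45, 0, 0, 0.2, 0.6, -0.5, -0.36, -0.45, 0, 0, 0.3, 0.6, -0.67, -0.48, -0.45, 0, 0, 0.41, 0.6, -0.85, -0.6, -0.45, 0, 0, 0.518, 0.6, -0.85, -0.6, -0.45, 0, 0, 0.518, 0.6]
}}

```text
t: 7.0
eef_pos: [0.5677, 0.0074, 0.1916]
orientation: [[0.14, -0.99, -0.003], [-0.99, -0.14, 0.001], [-0.001, 0.003, -1.0]]
force: [-0.6, -0.9, 0.3]
gripper_width: 0.0512
```

Emit:
{"name": "servo_tool", "arguments": {
  "increments": [-0.44, 0.1, -0.1, 0, 0, 0, 0.6, -0.87, 0.2, -0.1, 0, 0, 0, 0.6, -0.87, 0.2, -0.1, 0, 0, 0, 0.6, -0.87, 0.2, -0.1, 0, 0, 0, 0.6]
}}

```text
t: 7.5
eef_pos: [0.5374, 0.0889, 0.2027]
orientation: [[0.138, -0.99, -0.001], [-0.99, -0.138, -0.001], [0.001, 0.001, -1.0]]
force: [-0.6, 0.6, 0.5]
gripper_width: 0.0512
```

Run:
```python
from cell import robot
from h import *
m=robot.camera_model("wrist");s=robot.read_state()
im=robot.get_image("wrist");cv2.imwrite("pics/w6.png",im[:,:,::-1])
print(s["t"],s["eef_pos"])
np.savez("w6.npz",K=m["K"],pose=m["pose"])
for t in ["handle_grip","pointer","marker"]:
    r=robot.find_in("wrist",t); print(t,[(np.round(d["rect"]).tolist(),round(d["score"],2)) for d in r[:2]])
q=np.load("q.npy")
print(proj(m,g2w(q,[[.015,.059,.094],[.015,.041,.094],[-.015,.059,.094],[-.015,.041,.094],[0,0,.046]])))
```

```text
7.5 [0.53740648 0.08893335 0.20269686]
handle_grip [([288.0, 118.0, 351.0, 180.0], 0.79)]
pointer [([287.0, 119.0, 352.0, 182.0], 0.65)]
marker [([217.0, 91.0, 238.0, 114.0], 0.65), ([286.0, 124.0, 350.0, 179.0], 0.51)]
[[291.77679983 140.6388002 ]
 [315.05925041 140.59471845]
 [291.45269967 179.05011178]
 [313.98373452 179.0062283 ]
 [353.10310871 153.91652837]]
```

View pics/w6.png

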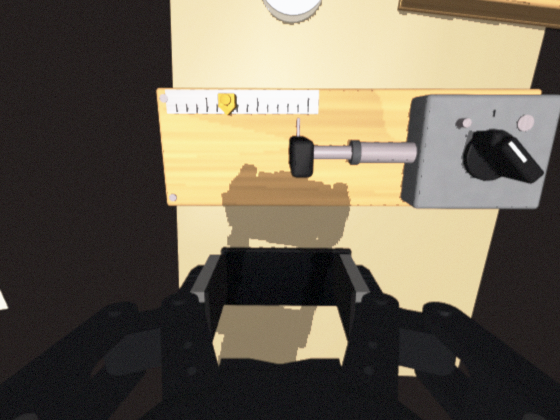

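Run:
```python
from h import *
d=np.load("w6.npz");m={k:d[k] for k in d};q=np.load("q.npy")
c,s=np.cos(.8)*.021,np.sin(.8)*.021
print(proj(m,g2w(q,[[c,-.12+s,.099],[-c,-.12-s,.099],[0,-.12,.099],[.0279,-.0913,.064]])))
a=cv2.imread("pics/w6.png")
cv2.imwrite("pics/w6c.png",cv2.resize(a[80:220,150:350],None,fx=4,fy=4,interpolation=cv2.INTER_CUBIC))
cv2.imwrite("pics/w6d.png",cv2.resize(a[80:220,400:560],None,fx=4,fy=4,interpolation=cv2.INTER_CUBIC))
```

```text
[[508.12756729 141.12217384]
 [539.29228663 179.22158983]
 [523.96444062 160.48302925]
 [466.88223977 122.72050343]]
```

View pics/w6c.png

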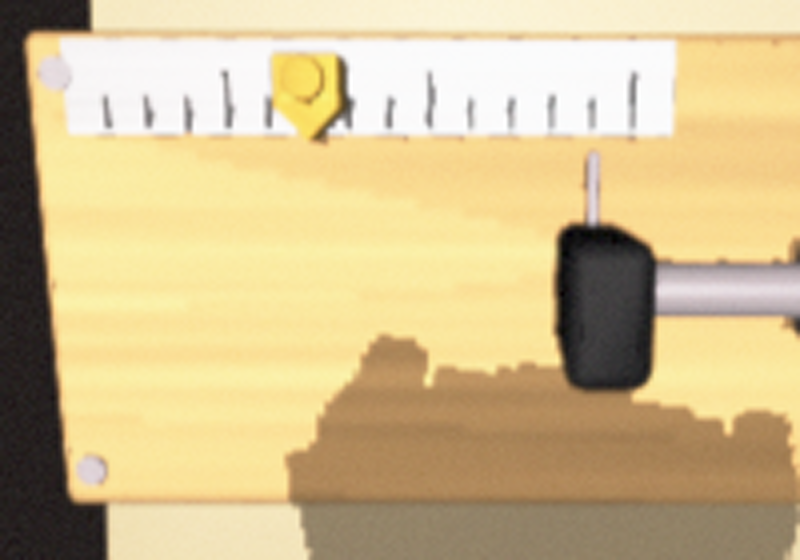

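View pics/w6d.png

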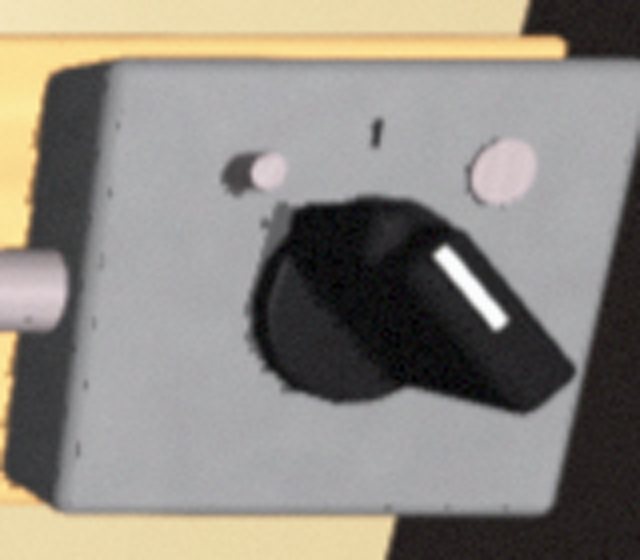

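Run:
```python
from h import *
d=np.load("w6.npz");m={k:d[k] for k in d};q=np.load("q.npy")
c=lambda u:np.array(u)/4+[150,80]
for n,u,z in [("ptr",(593,155),.024),("ptrbase",(593,222),.024),("wedge",(312,136),.028),("wedge12",(312,138),.012),("screw",(302,80),.033),("bl",(28,36),.012),("bl2",(73,500),.012),("hand tl",(560,232),.094),("hand bl",(568,387),.094),("hand br",(650,387),.094)]:
    w=ray(m,c(u),z);print(n,np.round(w*1e3,1),np.round(w2g(q,w)*1e3,1))
```

```text
ptr [610.9  79.9  24. ] [[31.6 50.2 24. ]]
ptrbase [595.3  77.5  24. ] [[15.8 50.  24. ]]
wedge [605.9 147.2  28. ] [[ 36.1 117.5  28. ]]
wedge12 [605.4 149.6  12. ] [[ 35.9 120.   12. ]]
screw [618.  149.9  33. ] [[ 48.4 118.5  33. ]]
bl [619.6 220.8  12. ] [[ 60.  188.6  12. ]]
bl2 [503.1 204.8  12. ] [[-57.7 189.   12. ]]
hand tl [595.   87.9  94. ] [[17.  60.4 94. ]]
hand bl [565.4  81.9  94. ] [[-13.1  58.6  94. ]]
hand br [567.7  65.7  94. ] [[-13.2  42.2  94. ]]
```

Emit:
{"name": "servo_tool", "arguments": {
  "increments": [0.1, -0.2, 0.3, 0, 0, 0, 0.6, 0.19, -0.4, 0.7, 0, 0, 0, 0.6, 0.19, -0.4, 0.7, 0, 0, 0, 0.6, 0.19, -0.4, 0.7, 0, 0, 0, 0.6],
  "force": 45
}}

```text
t: 8.2
eef_pos: [0.5798, 0.0763, 0.1343]
orientation: [[0.137, -0.991, 0.001], [-0.991, -0.137, 0.0], [0.0, -0.001, -1.0]]
force: [0.5, -0.5, 0.2]
gripper_width: 0.0514
```

Run:
```python
from cell import robot
from h import *
s=robot.read_state();print(s["t"],s["eef_pos"])
im=robot.get_image("wrist");cv2.imwrite("pics/w7.png",im[:,:,::-1])
```

```text
8.2 [0.57977055 0.07626225 0.13431312]
```

View pics/w7.png

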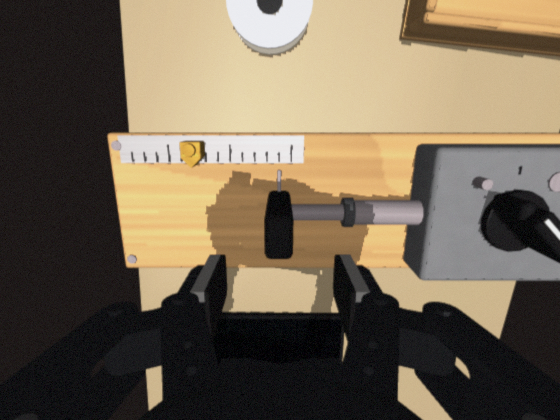

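Emit:
{"name": "servo_tool", "arguments": {
  "increments": [0, 0, 0.4, 0, 0, 0, 0.6, 0, 0, 0.76, 0, 0, 0, 0.6, 0, 0, 0.76, 0, 0, 0, 0.6, 0, 0, 0.76, 0, 0, 0, 0.2, 0, 0, 0.76, 0, 0, 0, 0, 0, 0, 0.76, 0, 0, 0, 0, 0, 0, 0.76, 0, 0, 0, 0, 0, 0, 0.76, 0, 0, 0, 0],
  "force": 45
}}

```text
t: 9.25
eef_pos: [0.5813, 0.0772, 0.0603]
orientation: [[0.137, -0.991, 0.004], [-0.991, -0.137, 0.001], [-0.0, -0.004, -1.0]]
force: [-2.3, 3.4, 6.9]
gripper_width: 0.0178
```

Emit:
{"name": "servo_tool", "arguments": {
  "increments": [-0.05, 0, 0, 0, 0, 0, 0, -0.15, 0, 0, 0, 0, 0, 0, -0.25, 0, 0, 0, 0, 0, 0, -0.35, 0, 0, 0, 0, 0, 0, -0.45, 0, 0, 0, 0, 0, 0, -0.55, 0, 0, 0, 0, 0, 0, -0.62, 0, 0, 0, 0, 0, 0, -0.62, 0, 0, 0, 0, 0, 0, -0.62, 0, 0, 0, 0, 0, 0]
}}

```text
t: 10.38
eef_pos: [0.5733, 0.1362, 0.0603]
orientation: [[0.137, -0.991, 0.005], [-0.991, -0.137, -0.003], [0.004, -0.004, -1.0]]
force: [-1.5, -7.5, 6.4]
gripper_width: 0.0173
```

Run:
```python
from cell import robot
from h import *
s=robot.read_state();print(s["t"],s["eef_pos"],s["force"])
m=robot.camera_model("wrist");np.savez("w8.npz",K=m["K"],pose=m["pose"])
im=robot.get_image("wrist");cv2.imwrite("pics/w8.png",im[:,:,::-1])
cv2.imwrite("pics/w8c.png",cv2.resize(im[120:330,160:420,::-1],None,fx=3,fy=3,interpolation=cv2.INTER_CUBIC)[:600])
a=robot.get_image("top");cv2.imwrite("pics/t8.png",cv2.resize(a[180:260,150:300,::-1],None,fx=5,fy=5,interpolation=cv2.INTER_CUBIC))
a=robot.get_image("side");cv2.imwrite("pics/s8.png",cv2.resize(a[200:340,160:320,::-1],None,fx=4,fy=4,interpolation=cv2.INTER_CUBIC))
```

```text
10.375 [0.57325986 0.13615329 0.06027475] [-1.46674887 -7.46155884  6.37493964]
```

View pics/w8.png

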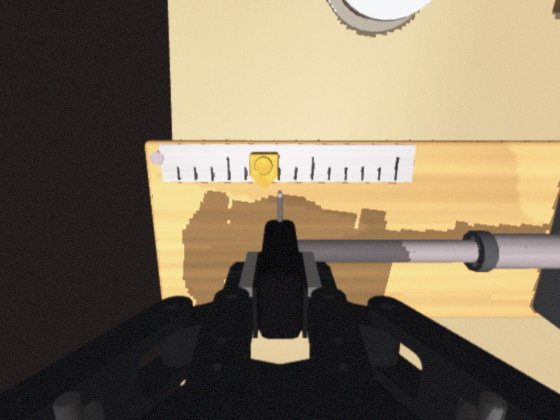

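View pics/t8.png

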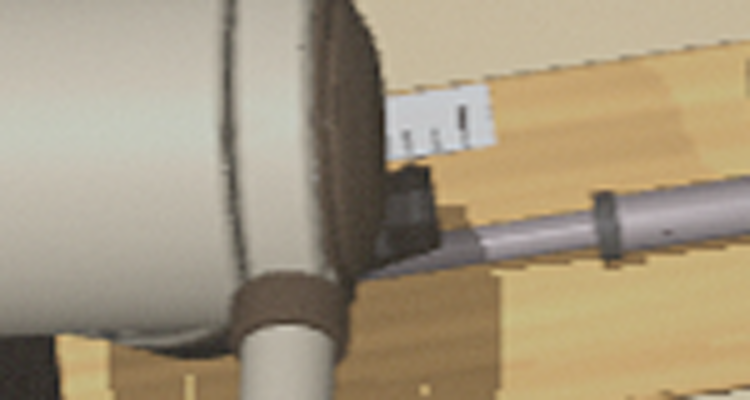

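View pics/s8.png

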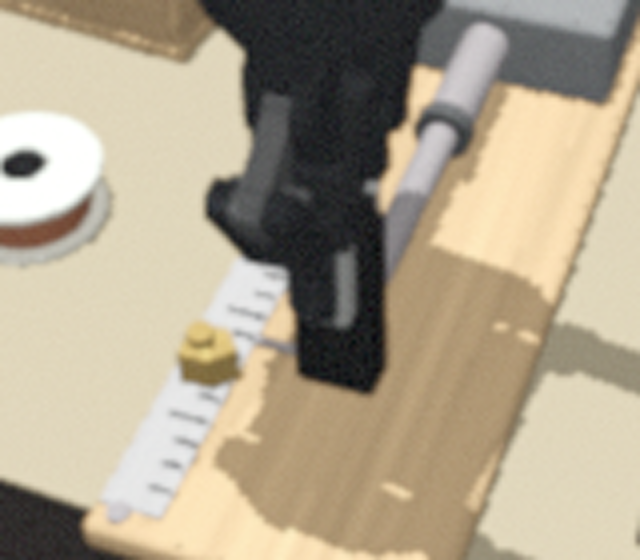

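View pics/w8c.png

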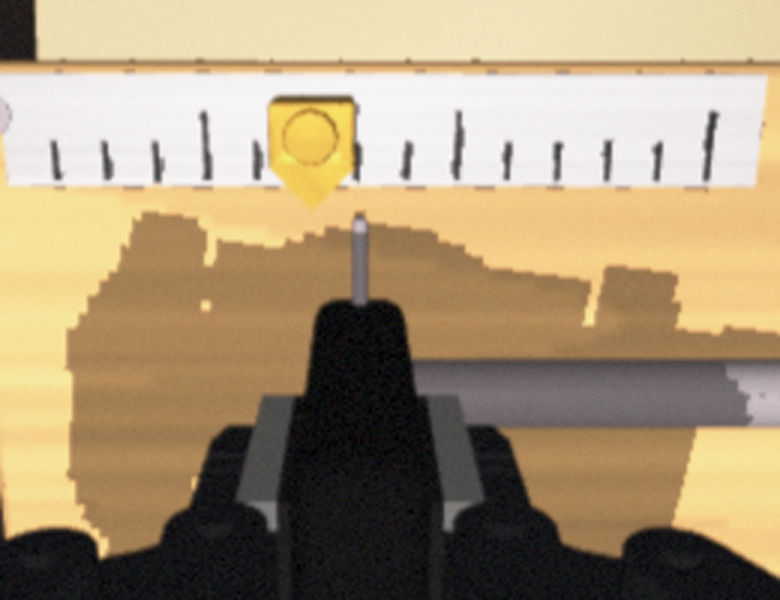

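Emit:
{"name": "servo_tool", "arguments": {
  "increments": [-0.04, 0, 0, 0, 0, 0, 0, -0.07, 0, 0, 0, 0, 0, 0, -0.092, 0, 0, 0, 0, 0, 0, -0.092, 0, 0, 0, 0, 0, 0, -0.092, 0, 0, 0, 0, 0, 0]
}}

```text
t: 11.15
eef_pos: [0.572, 0.1451, 0.0603]
orientation: [[0.137, -0.991, 0.005], [-0.991, -0.137, -0.003], [0.004, -0.004, -1.0]]
force: [-1.4, -7.5, 6.9]
gripper_width: 0.0173
```

Run:
```python
from cell import robot
from h import *
s=robot.read_state();print(s["t"],s["eef_pos"],s["force"])
m=robot.camera_model("wrist");np.savez("w9.npz",K=m["K"],pose=m["pose"])
im=robot.get_image("wrist");cv2.imwrite("pics/w9.png",im[:,:,::-1])
cv2.imwrite("pics/w9c.png",cv2.resize(im[140:240,220:340,::-1],None,fx=6,fy=6,interpolation=cv2.INTER_CUBIC))
a=robot.get_image("side");cv2.imwrite("pics/s9.png",cv2.resize(a[250:320,180:270,::-1],None,fx=8,fy=8,interpolation=cv2.INTER_CUBIC))
```

```text
11.15 [0.57202105 0.14505525 0.06026974] [-1.39268532 -7.4555998   6.93729884]
```

View pics/w9c.png

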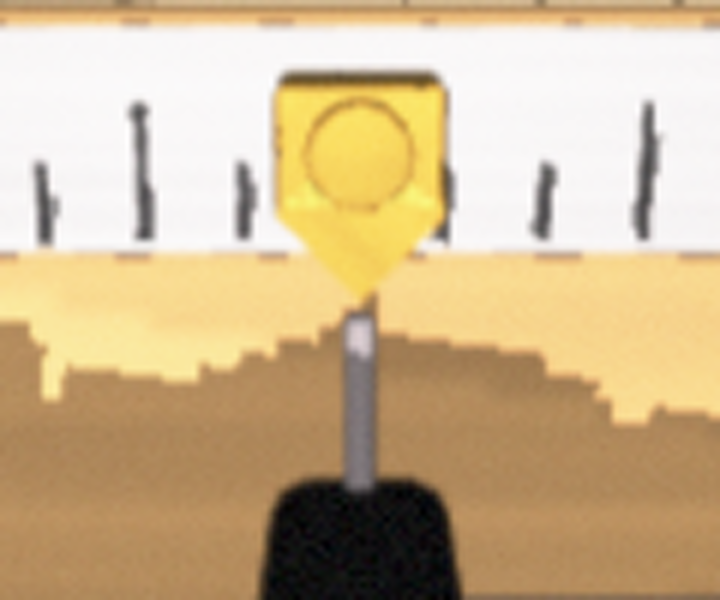

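View pics/s9.png

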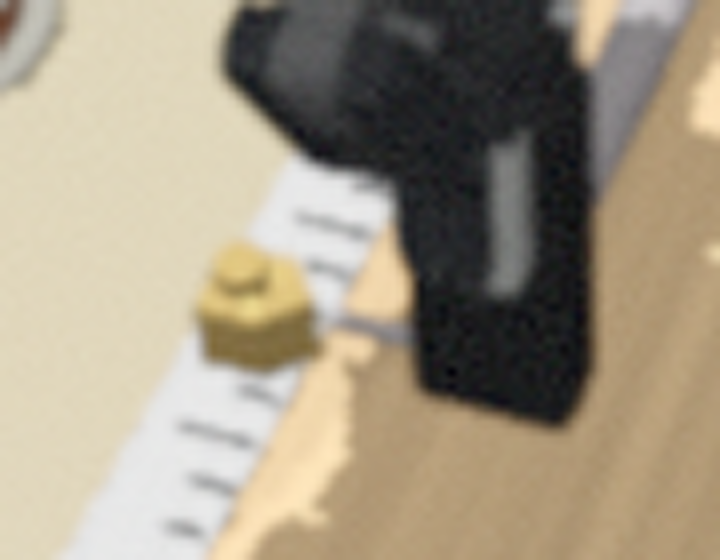

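Run:
```python
from cell import robot
import cv2
a=robot.get_image("top");cv2.imwrite("pics/t10.png",a[:,:,::-1])
s=robot.read_state();print(s["t"],s["eef_pos"],s["gripper_width"])
```

```text
11.3 [0.57200689 0.14502975 0.06025624] 0.01749599628727856
```

View pics/t10.png

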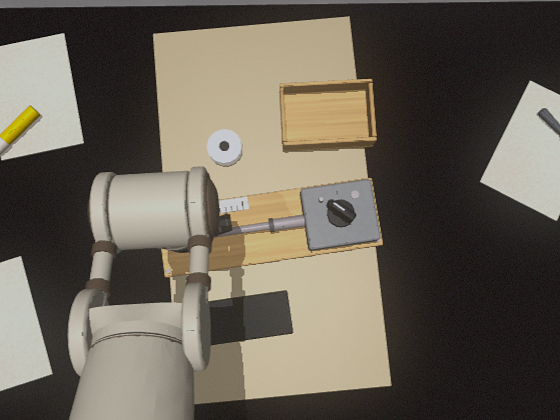

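The top view shows the knob pointing up-left at the pin (321,199). The spool (224,147), tray and phone are where they started. The pose is steady, so I'm handing in.

```bash
python3 -c "
from cell import robot
print(robot.hand_in())"
```

```text
the job is handed in; nothing more can be done
None
```

The gauge is set up, and I handed the job in at about 11.3 s with the gripper still holding the handle.

- **Knob:** I gripped the bar and turned it one click counterclockwise to the raised pin (+0.8 rad). After letting go I checked it in the wrist and top pictures, and it stayed pointing at the pin.
- **Rod:** I then gripped the handle and pulled it out about 68.5 mm. In the last wrist picture the pointer and the wedge tip are within about 0.2 mm of each other. The held pose did not drift afterwards.
- **Bystanders:** In the final top view the spool and tray had not moved. The visible part of the phone had not moved either; the arm hid its left end.

The first gauge position, from the fixed cameras, differed from the wrist camera's by about 3 mm. I used the wrist camera's for both grasps. No check failed.

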